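# Pack out and wedge a glue-up

### The job

Two glued boards lie on the wedge cramp with their joint still open. Stand plywood packers side by side in the space between the near board and the slanted cleat, as many as it takes for the wedge to bite, then push the wedge in, thin end first, between the last packer and the cleat until you feel it tighten and the joint is squeezed shut against the fence. The glue is wet, so finish while still holding the wedge pushed home, not letting go; do not tip up the boards or knock over the glue bottle.

Things in the scene. Friction and masses are not known exactly. Their poses are not given: they have to be found in the camera images.
- cramp_board: wedge cramp, fixed on the bench: plywood base 190 x 235 x 12 mm (x -95 to 95, y -90 to 145), origin on the bench, top of the base at z = 12 mm. Its x axis points away from the robot (with some yaw): the way the wedge is driven. Its y axis points from the cleat across the boards to the fence.
- fence_face (a point): middle of the fence's working face, at x = 0, y = 105, z = 23 mm in the cramp board's frame; the face is square to y. With both boards hard against the fence the near board's edge is at y = 15 mm
- fence: fence: wooden batten 170 mm long along x, 28 wide, 22 high, fixed on the base, stops the boards on the +y side; origin under its middle, at x = 0, y = 119, z = 12 mm in the cramp board's frame
- cleat: slanted batten 70 mm long, 28 wide, 22 high, bolted fast, place varies; bolts rise 11 mm above it. Origin on the base under the middle of its working face, at x = 0 of the cramp board. Its x axis runs along the face, turned 11.3 deg anticlockwise from the cramp board's x (1 in 5, as the wedge): the space widens to the robot. Wood on its -y side. Boards closed, the space is 35 to 53 mm in y here.
- board_far: pine board 110 x 45 x 22 mm lying on the base next to the fence, loose, 0.12 kg; origin under its middle; its own y axis runs along its 110 mm length, which lies along the cramp board's x; top at 34 mm above the bench
- board_near: the second such board, on the cleat's side of the first; the joint between the two is open: this board lies 3 to 6 mm short of its closed place; a push of 1 to 3 N slides the boards on the base
- packer_a: plywood packer 60 long (own x) x 15 thick (own y) x 38 mm high, 30 g, standing on its long edge on the bench right of the cramp; origin under its middle. One or two of the three are needed, length along the cramp board's x, middle near x = 0. Best held by the two ends near the top (above the 34 mm high boards and cleat) and snugged up before letting go.
- packer_b: second packer, same as the first
- packer_c: third packer, same as the first
- wedge: wooden wedge 175 long, 38 high, 90 g, on the bench at the right. Origin under its parallel tail's grip point; tail x -17 to 28, y -16.5 to 16.5 mm. x axis to the thin end. From x = 28 to 158 it tapers from 33 to 7 mm: straight face y = 16.5 goes against the packer, the -y face slopes 1 in 5, against the cleat. Taper waxed: a steady push of 12 N squeezes with 15 to 35 N.
- wedge_toe (a point): the thin end of the wedge: lower corner of the straight face, at x = 158, y = 16.5, z = 0 mm in the wedge's frame
- glue_bottle: white glue bottle with an orange nozzle, 37 x 64 x 163 mm, standing left of the cramp; origin under its middle

How it is judged:
By the outcome, as a careful person would: the job done as asked, in the order asked, and still so for the second after the job is handed in, while the arm keeps its last pose, push and grip.
It also fails if it takes over 72 s, if anything falls off the work surface, if the arm or the gripper's body presses on something with over 40 N, if the wrist force passes 120 N, or if a joint passes its speed limit or range.

### The arm

A 6-joint arm with a two-finger parallel gripper is mounted at the origin on a cart in front of the work surface, level with it; the furniture and walls round the work are solid. World frame = base frame: x ahead of the robot, y to its left, z up, the work surface at z = 0. Lengths are in m, angles in rad, forces in N, time in s.
With the tool pointing down it reaches from about 0.3 to 0.875 m from the base axis. Payload 4.2 kg.
Tool frame: the origin (TCP) lies midway between the tips of the shut fingers; the grasp point (between the pads) lies 19 mm behind it; z points along the fingers, y is the line along which they close (so a half turn about z gives the same grasp; the last joint's range is limited). The gripper opens to 85 mm and grips with 20 to 120 N. Pads are 22 mm wide; open, the fingers measure 114 mm over their backs; the gripper's body (76 mm by 85 mm) begins 54 mm behind the grasp point. The pads swing forward as they close: fully open they stand 13 mm farther back than shut.
Start: joints at [-1.228, 0.32, 1.565, -0, 1.257, -0.02], TCP at [0.204, -0.538, 0.231] pointing down, gripper open.
Joint ranges: [-3.11, 3.11], [-0.84, 2.01], [0.21, 2.61], [-1.34, 4.49], [0.05, 2.63], [-2.56, 2.56]. Speed limits (rad/s): [2.57, 2.57, 3.14, 3.14, 3.14, 3.14].

### API

Orientations are given as [roll, pitch, yaw] about the fixed x, y, z axes, in that order (R = Rz(yaw) Ry(pitch) Rx(roll)).
In Python, from rig import env, probe_bus, grab_frame, hand_in gives the robot as it stands (env), with the cameras as plain functions, the readings (probe_bus) and the job as plain functions.
- The arm moves only by the shell command python3 nudge.py 'ROWS' [OPENING] [FORCE]. ROWS is a JSON list of rows, 1 to 20 of them, each of 4 numbers: dx, dy, dz in m, then a turn about the tool's z in rad; each row shifts and turns the commanded pose from where the row before left it, along the tool's axes as they then stand; what a row does not reach is not made up. A row lasts 1/12 s, in which the tool goes at most 0.0417 m and 0.125 rad, less where a joint would pass 70% of its speed; a pose out of reach is approached as far as the arm can. OPENING is the opening from 0.0 (shut) to 1.0 (fully open), set as the command begins (- or left out keeps the last). The fingers move at their own pace and stop on an object; FORCE is the grip in N (left out, the last holds). Time passes only in rows, so rows that do not move let the fingers close. It prints the time, the measured TCP pose, the force, the opening and the grip force at its end.
- probe_bus.get_state(): the state, without advancing time (a new reading comes with each control period).
- grab_frame(name): name is "scene" or "top" or "wrist"; returns a dict with "image" (384x512x3 uint8, blue, green, red), "intrinsics" (3x3 intrinsics, pixels), "rvec" (rotation vector, rad) and "tvec" (3), from world to camera coordinates, as OpenCV has them. Camera axes: x right, y down, z forward; pixel columns grow to the right and rows downward; lengths in m; the calibration is good to about 2 mm. A picture is of the moment at which its call begins. There is no depth.
- hand_in(): hands the job in; it is judged then, once.
The state is a dict: "time_s": time; "joint_positions": joint angles; "joint_vel": joint speeds; "joint_efforts": joint torques, N m; "tool_pos": TCP position; "tcp_rot": TCP orientation; "wrist_force": force on the tool from outside, world axes, zero at the start; "ft_torque": the same for the moment, N m; "grip_width": opening from 0.0 (shut) to 1.0 (fully open); "gripper_force": force on a finger pad.
Only numpy, scipy, OpenCV 4.12 (cv2) and the standard library are available. Lean on these libraries where they do the work, as an engineer would, in place of code of your own. Each camera call takes 0.05 s, during which the arm holds its last target. There are 200 camera calls.

## Working session

There is one attempt and no reset: what is moved stays moved. The work goes in short steps, Python scripts to look and compute and a shell command to move; the robot and the scene stay as the last step left them, time stands still between calls to the robot, and variables do not carry over. Pictures are saved under pics/ and viewed, at most 10 in all, crops included, and the job is handed in when it is done.

```bash
ls; mkdir -p pics; python3 - <<'E'
from rig import env, probe_bus, grab_frame, hand_in
import cv2,numpy as np
for n in ["top","scene"]:
    f=grab_frame(n); cv2.imwrite(f"pics/{n}0.png",f["image"]); np.savez(f"{n}0.npz",**f)
    R=cv2.Rodrigues(np.array(f["rvec"]))[0]; print(n,f["intrinsics"],-R.T@np.array(f["tvec"]).ravel(),R)
s=probe_bus.get_state(); print(s)
E
```

```text
nudge.py
pics
rig.py
top [[359.0615121    0.         252.19576608]
 [  0.         359.0615121  187.79971438]
 [  0.           0.           1.        ]] [0.32407155 0.10981819 0.96659244] [[ 0.1094426  -0.99399092  0.00208923]
 [-0.96756135 -0.10701361 -0.22885174]
 [ 0.22770013  0.02302467 -0.97345905]]
scene [[419.60417647   0.         252.63001705]
 [  0.         419.60417647 187.50392578]
 [  0.           0.           1.        ]] [-0.18943109  0.60687015  0.96944156] [[-0.563047   -0.82635787  0.01052311]
 [-0.60185007  0.40128376 -0.69046928]
 [ 0.56635198 -0.39509999 -0.72328517]]
{'time_s': 0.1, 'joint_positions': array([-1.22798311e+00,  3.20226295e-01,  1.56550533e+00,  1.00106154e-05,
        1.25743815e+00, -1.99954878e-02]), 'joint_vel': array([-9.69538954e-06, -1.43287525e-03, -4.12615678e-03,  5.74334349e-04,
       -3.01803636e-04, -1.66682047e-03]), 'joint_efforts': array([ 5.81181957e-04, -4.16407871e+01, -2.34705663e+01,  4.36756909e-05,
        4.96155932e-03,  4.61478194e-06]), 'tool_pos': array([ 0.20393495, -0.53717679,  0.23058739]), 'tcp_rot': array([-3.14001604e+00, -4.10495043e-05,  3.62805583e-01]), 'wrist_force': array([0.22129036, 0.39566574, 0.31775307]), 'ft_torque': array([-0.00328926,  0.01593585, -0.00401259]), 'gripper_force': 0.0, 'grip_width': 0.9949189184527074}
```

View pics/top0.png

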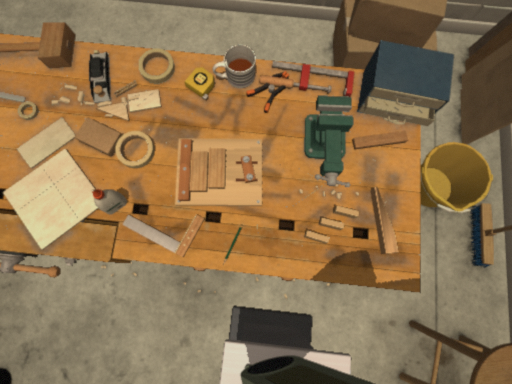

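View pics/scene0.png

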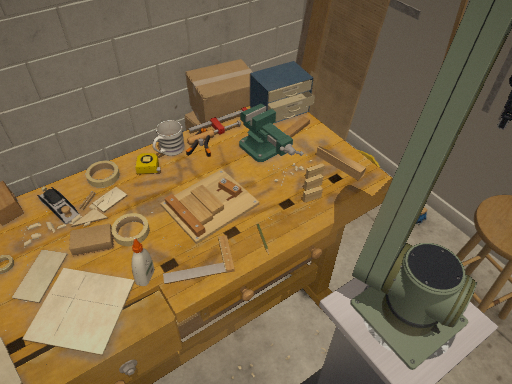

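Top view: the cramp spans (177–262, 138–205), with the fence at (184,170), boards at (200,170) and (217,167), and the cleat at (247,168). The packers are at (346,211), (332,223) and (317,237). The wedge runs from (376,187) to (392,252), and the bottle is at (108,200). I'll zoom in.

```bash
cat > h.py <<'E'
import numpy as np,cv2
def load(n): return dict(np.load(n))
def cast(f,uv,z):
    "pixels -> world points on the plane at height z"
    R=cv2.Rodrigues(np.array(f["rvec"],float))[0]; C=-R.T@np.array(f["tvec"],float).ravel()
    uv=np.atleast_2d(np.array(uv,float)); d=np.c_[uv,np.ones(len(uv))]@np.linalg.inv(f["intrinsics"]).T@R
    return C+d*((z-C[2])/d[:,2])[:,None]
E
python3 - <<'E'
import cv2
a=cv2.imread("pics/top0.png")
c=cv2.resize(a[132:212,170:270],None,fx=5.5,fy=5.5,interpolation=cv2.INTER_CUBIC)
d=cv2.resize(a[180:260,300:405],None,fx=5.5,fy=5.5,interpolation=cv2.INTER_CUBIC)
c=cv2.resize(a[132:212,172:268],None,fx=4,fy=4,interpolation=cv2.INTER_CUBIC)
d=cv2.resize(a[180:260,302:402],None,fx=4,fy=4,interpolation=cv2.INTER_CUBIC)
import numpy as np
cv2.imwrite("pics/z1.png",np.hstack([c,d]))
print(c.shape,d.shape)
h=cv2.cvtColor(a,cv2.COLOR_BGR2HSV)
for n,p in dict(base=(225,195),bd=(200,170),bd2=(217,167),fence=(184,165),cleat=(247,175),pk=(332,222),pk2=(317,236),pk3=(346,210),wedge=(385,225),bench=(300,220),bench2=(360,200)).items(): print(n,h[p[1],p[0]],a[p[1],p[0]])
E
```

```text
(320, 384, 3) (320, 400, 3)
base [ 16 129 217] [107 167 217]
bd [ 16 140 190] [ 86 140 190]
bd2 [ 15 142 179] [ 79 130 179]
fence [ 12 167 173] [ 60 106 173]
cleat [ 17  63 166] [125 148 166]
pk [ 16 129 202] [100 156 202]
pk2 [ 17 130 202] [ 99 156 202]
pk3 [ 16 128 203] [101 157 203]
wedge [ 15 137 158] [ 73 116 158]
bench [ 16 175 160] [ 50 107 160]
bench2 [ 15 157 171] [ 66 118 171]
```

View pics/z1.png

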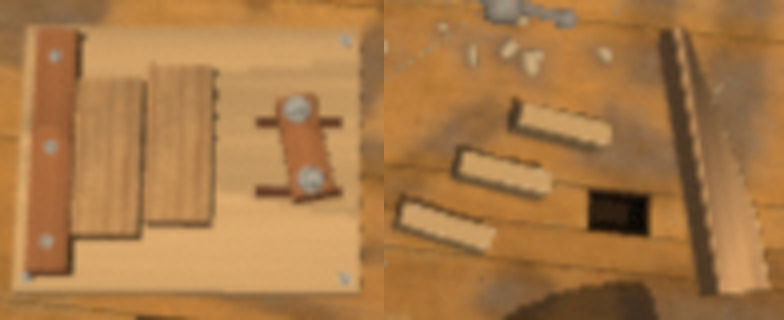

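In the zoom (4x, left origin (172,132), right origin (302,180) at column 384), the cleat face's left edge runs (278,97)→(295,202). The near board spans columns 148–212. The packer tops are bright bars. The wedge's thin end is at (683,30) and its straight face is on the left.

```bash
python3 - <<'E'
from h import *
f=load("top0.npz"); a=f["image"]; k=4
h=cv2.cvtColor(cv2.resize(a,None,fx=k,fy=k,interpolation=cv2.INTER_CUBIC),cv2.COLOR_BGR2HSV)
def px(p): return (np.array(p,float)+.5)/k-.5
def region(m,x0,y0,x1,y1):
    o=np.zeros_like(m); o[y0*k:y1*k,x0*k:x1*k]=m[y0*k:y1*k,x0*k:x1*k]; return o
m=cv2.inRange(h,(10,90,180),(22,150,255))
pk=region(m,300,200,362,245)
for c in cv2.findContours(pk,cv2.RETR_EXTERNAL,cv2.CHAIN_APPROX_NONE)[0]:
    if cv2.contourArea(c)<500: continue
    w=cast(f,px(c[:,0]),.038)[:,:2].astype(np.float32)*1000
    r=cv2.minAreaRect(w); b=cv2.boxPoints(r); e=max(b[1]-b[0],b[2]-b[1],key=np.linalg.norm); print("packer",np.round(r[0],1),np.round(r[1],1),np.rad2deg(np.arctan2(e[1],e[0])))
# base / fence
zp=lambda pts,z: cast(f,px(np.array(pts)+[172*4,132*4]),z)[:,:2]*1000
names=dict(base=([(22,27),(358,27),(360,291),(12,291)],.012),fence_face=([(77,30),(72,272)],.034),near_board=([(148,65),(211,66),(213,222),(146,224)],.034),far=([(75,80),(141,80),(140,235),(73,235)],.034),cleatface=([(278,97),(294,202)],.034),cleatR=([(316,95),(338,197)],.034))
for n,(p,z) in names.items(): print(n,np.round(zp(p,z),1).tolist())
zq=lambda pts,z: cast(f,px(np.array(pts)+[302*4-384,180*4]),z)[:,:2]*1000
print("wedge top",np.round(zq([(683,30),(718,293),(770,290)],.038),1).tolist())
g=cast(f,[[118,205]],0);print(g)
E
```

```text
packer [432.6 -50.3] [60.  14.1] 79.8898
packer [472.3 -86. ] [58.8 15.2] 82.873764
packer [ 508.3 -122.6] [57.8 14.3] 80.73828
base [[666.4, 358.6], [692.6, 123.0], [504.4, 102.0], [478.6, 335.6]]
fence_face [[660.6, 314.9], [492.1, 293.0]]
near_board [[640.8, 262.8], [644.8, 219.8], [536.0, 204.6], [529.8, 248.8]]
far [[624.6, 310.8], [629.5, 266.1], [521.9, 251.7], [517.0, 296.0]]
cleatface [[627.7, 171.6], [555.6, 152.4]]
cleatR [[632.0, 146.1], [562.3, 123.5]]
wedge top [[579.4, -196.3], [409.1, -223.8], [414.6, -256.7]]
[[0.46186601 0.49185549 0.        ]]
```

Closed gap is about 52 mm, so two packers are needed. That leaves about 22 mm for the wedge, which is mid-taper. Next I'll move over the nearest packer.

```bash
python3 nudge.py '[[0,0,0,0.104],[0,0,0,0.104],[0,0,0,0.104],[0,0,0,0.104],[0,0,0,0.104],[0.01,-0.0344,0.0045,0],[0.01,-0.0344,0.0045,0],[0.01,-0.0344,0.0045,0],[0.01,-0.0344,0.0045,0],[0.01,-0.0344,0.0045,0],[0.01,-0.0344,0.0045,0],[0.01,-0.0344,0.0045,0],[0.01,-0.0344,0.0045,0],[0.01,-0.0344,0.0045,0],[0.01,-0.0344,0.0045,0],[0.01,-0.0344,0.0045,0],[0.01,-0.0344,0.0045,0],[0.01,-0.0344,0.0045,0],[0.01,-0.0344,0.0045,0],[0.01,-0.0344,0.0045,0]]' 1.0
cat >> h.py <<'E'
def grab(n,tag):
    from rig import env, probe_bus, grab_frame, hand_in
    f=grab_frame(n); np.savez(tag+".npz",**f); cv2.imwrite(f"pics/{tag}.png",f["image"]); return f
def todo(x,y,z,yaw):
    "what is left to go: tool dx,dy,dz (m) at the present yaw and, for after turning, at the wanted one; turn about tool z"
    from rig import env, probe_bus, grab_frame, hand_in
    s=probe_bus.get_state(); p=np.array(s["tool_pos"]); c=s["tcp_rot"][2]; d=np.array([x,y,z])-p
    T=lambda a:[d[0]*np.cos(a)+d[1]*np.sin(a), d[0]*np.sin(a)-d[1]*np.cos(a), -d[2]]
    t=-(yaw-c); t=(t+np.pi)%(2*np.pi)-np.pi
    print("t",round(s["time_s"],2),"pos",np.round(p*1000,1),"yaw",round(c,4),"rp",np.round(s["tcp_rot"][:2],3),"F",np.round(s["wrist_force"],1),"grip",s["grip_width"],s["gripper_force"])
    print("at present yaw",np.round(T(c),4),"after turn",np.round(T(yaw),4),"turn",round(t,4))
def rects(f,lo,hi,box,z,amin=150,k=4):
    "bright patches in box -> (centre, size, long-axis angle deg) mm on plane z"
    x0,y0,x1,y1=box; h=cv2.cvtColor(cv2.resize(f["image"],None,fx=k,fy=k,interpolation=cv2.INTER_CUBIC),cv2.COLOR_BGR2HSV)
    m=cv2.inRange(h,lo,hi); o=np.zeros_like(m); o[y0*k:y1*k,x0*k:x1*k]=m[y0*k:y1*k,x0*k:x1*k]
    for c in cv2.findContours(o,cv2.RETR_EXTERNAL,cv2.CHAIN_APPROX_NONE)[0]:
        if cv2.contourArea(c)<amin*k*k: continue
        w=cast(f,(c[:,0]+.5)/k-.5,z)[:,:2].astype(np.float32)*1000
        r=cv2.minAreaRect(w); b=cv2.boxPoints(r); e=max(b[1]-b[0],b[2]-b[1],key=np.linalg.norm)
        print("px",c[:,0].mean(0)/k,"c",np.round(r[0],1),"size",np.round(r[1],1),"ang",round(float(np.rad2deg(np.arctan2(e[1],e[0]))),2))
E
python3 -c "
from h import *
f=grab('wrist','w1'); todo(.4326,-.0503,.16,-.157); rects(f,(10,90,180),(22,150,255),(0,0,512,384),.038)"
```

```text
time_s: 1.77
tool_pos: [0.4332, -0.0496, 0.1635]
tcp_rot: [3.141, 0.0, -0.157]
wrist_force: [0.6, -0.5, -0.5]
grip_width: 0.997
gripper_force: 0.0
t 1.82 pos [435.5 -44.9 162.9] yaw -0.1543 rp [-3.137e+00 -1.000e-03] F [ 2.6  2.3 -0.3] grip 1.005495203544744 0.0
at present yaw [-0.002   0.0058  0.0029] after turn [-0.002   0.0058  0.0029] turn 0.0027
px [471.5974478  230.29988399] c [ 364.2 -245.5] size [17.2 27.9] ang -43.38
px [501.5606383 182.9037234] c [ 406.3 -271.4] size [16.7 27.1] ang -37.42
px [116.19056261 109.4314882 ] c [520.6  56.3] size [12.8 36.6] ang -87.08
px [338.61205273  93.77165725] c [ 506. -130.] size [42.8 14.4] ang 81.98
px [109.7656051   86.68025478] c [540.   51.4] size [47.6 10. ] ang 84.27
px [98.15219466 64.16793893] c [558.5  58.9] size [12.9 23.2] ang -88.88
px [169.10136986  72.76050228] c [543.3   4.1] size [23.8 32.3] ang -58.6
px [373.22041578  61.07755864] c [ 526.9 -161.3] size [47.2 19.6] ang 83.67
px [296.33480176  42.61894273] c [ 548.4 -100.5] size [14.3 10.8] ang 3.24
px [312.83289125  37.67639257] c [ 550.5 -114.1] size [ 6.9 27.7] ang -2.55
px [347.93368618  30.83032379] c [ 552.2 -142.1] size [37.4 13.7] ang 45.32
px [490.03661972   6.69507042] c [ 549.8 -250.9] size [16.1 11.9] ang 81.03
px [452.26511036  92.29677419] c [ 491.4 -231.6] size [158.9  46.4] ang 11.34
px [85.48593571  7.96756602] c [601.8  61. ] size [60.1 15.4] ang 69.7
px [45.53458844 98.46322242] c [552.1 117.4] size [ 98.9 121.9] ang -3.7
```

View pics/w1.png

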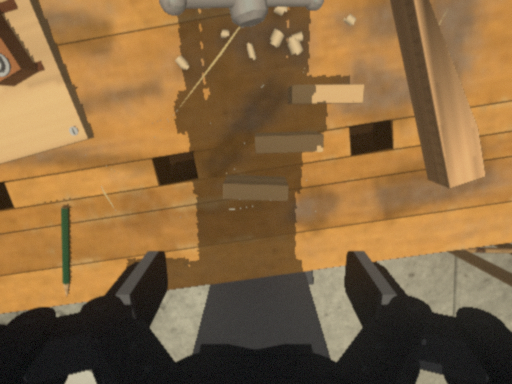

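The wrist view shows the packers in the gripper's shadow at about (255,187), (290,143) and (330,93). The wedge is at (440,90) with its thin end up. I'll retake the frame now the arm has settled and measure packer A numerically.

```bash
python3 - <<'E'
from h import *
f=grab('wrist','w2'); todo(.4326,-.0503,.16,-.157)
R=cv2.Rodrigues(f["rvec"])[0]; print("cam",-R.T@f["tvec"].ravel(), f["intrinsics"][0,0])
h=cv2.cvtColor(f["image"],cv2.COLOR_BGR2HSV)
for u in (240,270): print(u,[(v,*map(int,h[v,u])) for v in range(168,212,2)])
g=cv2.resize(f["image"][165:215,205:305],None,fx=6,fy=6,interpolation=cv2.INTER_CUBIC)
cv2.imwrite("pics/w2z.png",cv2.convertScaleAbs(g,alpha=2))
E
```

```text
t 1.87 pos [434.2 -47.7 163. ] yaw -0.1512 rp [-3.14e+00  1.00e-03] F [ 0.1 -0.4 -0.3] grip 0.9996616315592843 0.0
at present yaw [-0.0011  0.0028  0.003 ] after turn [-0.0011  0.0028  0.003 ] turn 0.0058
cam [ 0.50895269 -0.05686013  0.3043393 ] 303.6959171734243
240 [(168, 17, 165, 102), (170, 16, 126, 115), (172, 16, 132, 114), (174, 17, 153, 105), (176, 16, 145, 97), (178, 16, 115, 95), (180, 18, 117, 96), (182, 17, 114, 92), (184, 18, 120, 91), (186, 17, 118, 117), (188, 18, 126, 117), (190, 17, 120, 121), (192, 17, 118, 119), (194, 17, 117, 120), (196, 17, 118, 119), (198, 17, 114, 119), (200, 17, 117, 120), (202, 16, 144, 108), (204, 17, 173, 103), (206, 17, 186, 100), (208, 16, 174, 101), (210, 16, 162, 101)]
270 [(168, 17, 164, 107), (170, 17, 166, 100), (172, 16, 171, 100), (174, 15, 171, 103), (176, 17, 164, 104), (178, 15, 124, 99), (180, 17, 119, 92), (182, 18, 119, 94), (184, 18, 117, 87), (186, 17, 124, 103), (188, 17, 120, 119), (190, 18, 120, 121), (192, 17, 120, 121), (194, 18, 120, 119), (196, 17, 120, 121), (198, 18, 116, 119), (200, 17, 117, 122), (202, 16, 132, 110), (204, 16, 161, 103), (206, 17, 159, 104), (208, 16, 170, 99), (210, 16, 158, 102)]
```

View pics/w2z.png

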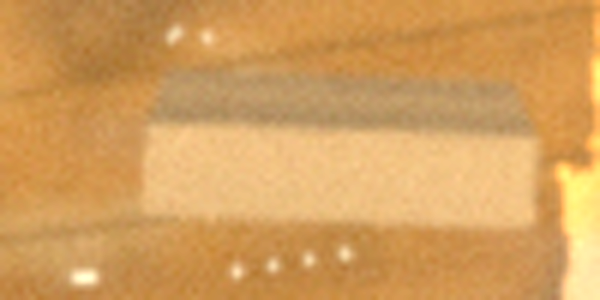

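The top face of packer A in the zoom (6x, origin (205,165)) has corners (147,124), (537,136), (534,227) and (143,215).

```bash
python3 - <<'E'
from h import *
f=load('w2.npz')
p=cast(f,(np.array([(147,124),(537,136),(534,227),(143,215)])+.5)/6-.5+[205,165],.038)[:,:2]*1000
print(np.round(p,1),p.mean(0)); e=(p[0]+p[3]-p[1]-p[2])/2; print(np.linalg.norm(e),np.rad2deg(np.arctan2(e[1],e[0])))
c=p.mean(0)/1000; todo(c[0],c[1],.02,np.arctan2(e[1],e[0])-np.pi/2)
E
```

```text
[[445.2 -21.5]
 [434.4 -79.4]
 [420.1 -77.2]
 [431.1 -18.3]] [432.71706494 -49.10685738]
59.4105296587109 79.43509153551442
t 1.87 pos [434.2 -47.7 163. ] yaw -0.1512 rp [-3.14e+00  1.00e-03] F [ 0.1 -0.4 -0.3] grip 0.9996616315592843 0.0
at present yaw [-0.0012  0.0016  0.143 ] after turn [-0.0012  0.0017  0.143 ] turn 0.0332
```

```bash
python3 nudge.py '[[-0.001,0.001,0.03,0.025],[0,0,0.03,0],[0,0,0.03,0],[0,0,0.02,0],[0,0,0.01,0],[0,0,0,0],[0,0,0,0]]'; python3 -c "
from h import *
todo(.4327,-.0494,.020,-.178)"
```

```text
time_s: 2.45
tool_pos: [0.4314, -0.0528, 0.0436]
tcp_rot: [3.141, 0.001, -0.183]
wrist_force: [0.3, 0.2, -0.4]
grip_width: 1.002
gripper_force: 0.0
t 2.45 pos [431.4 -52.8  43.6] yaw -0.1829 rp [3.141e+00 1.000e-03] F [ 0.3  0.2 -0.4] grip 1.0016826115568405 0.0
at present yaw [ 0.0006 -0.0036  0.0236] after turn [ 0.0007 -0.0036  0.0236] turn -0.0049
```

```bash
python3 nudge.py '[[0.0007,-0.0035,0.008,0],[0,0,0.008,0],[0,0,0.007,0],[0,0,0,0],[0,0,0,0]]'; python3 nudge.py '[[0,0,0,0],[0,0,0,0],[0,0,0,0],[0,0,0,0],[0,0,0,0],[0,0,0,0]]' 0.6 30;  python3 -c "
from h import *
todo(.4327,-.0494,.020,-.178)"
```

```text
time_s: 2.87
tool_pos: [0.4329, -0.0489, 0.0205]
tcp_rot: [3.141, 0.001, -0.182]
wrist_force: [-0.7, 0.0, -0.1]
grip_width: 1.005
gripper_force: 0.0
time_s: 3.37
tool_pos: [0.4336, -0.049, 0.0213]
tcp_rot: [3.142, -0.001, -0.182]
wrist_force: [0.2, -0.3, 6.3]
grip_width: 0.69
gripper_force: 32.8
t 3.37 pos [433.6 -49.   21.3] yaw -0.1822 rp [ 3.142e+00 -1.000e-03] F [ 0.2 -0.3  6.3] grip 0.6900861891660987 32.82181262969971
at present yaw [-0.0008  0.0005  0.0013] after turn [-0.0008  0.0005  0.0013] turn -0.0042
```

```bash
python3 nudge.py '[[0,0,-0.02,0],[0,0,-0.03,0],[0,0,-0.03,-0.1245],[0,0,-0.03,-0.1245],[0,0,0,-0.1245],[0,0,0,-0.1245],[0,0,0,-0.1245],[0,0,0,-0.1245],[0,0,0,-0.1245],[0,0,0,-0.1245],[0,0,0,-0.1245],[0,0,0,-0.1245],[0,0,0,-0.1245],[0,0,0,-0.1245],[0,0,0,-0.1245],[0,0,0,-0.1245],[0,0,0,-0.1245],[0,0,0,0],[0,0,0,0]]'; python3 -c "
from h import *
todo(.5896,.1948,.13,1.686)"
```

```text
time_s: 4.95
tool_pos: [0.4329, -0.0489, 0.1306]
tcp_rot: [-3.141, -0.0, 1.682]
wrist_force: [1.3, 0.1, -0.6]
grip_width: 0.692
gripper_force: 32.7
t 4.95 pos [432.9 -48.9 130.6] yaw 1.6822 rp [-3.141 -0.   ] F [ 1.3  0.1 -0.6] grip 0.6922809274719721 32.746047377586365
at present yaw [0.2248 0.1828 0.0006] after turn [0.2241 0.1836 0.0006] turn -0.0038
```

```bash
python3 nudge.py '[[0.0205,0.0167,0,0],[0.0205,0.0167,0,0],[0.0205,0.0167,0,0],[0.0205,0.0167,0,0],[0.0205,0.0167,0,0],[0.0205,0.0167,0,0],[0.0205,0.0167,0,0],[0.0205,0.0167,0,0],[0.0205,0.0167,0,0],[0.0205,0.0167,0,0],[0.0195,0.0163,0,0],[0,0,0,0],[0,0,0,0],[0,0,0,0]]'; python3 -c "
from h import *
f=grab('wrist','w3')
todo(.5896,.1948,.13,1.686)
"
```

```text
time_s: 6.12
tool_pos: [0.5889, 0.1946, 0.1302]
tcp_rot: [-3.14, 0.001, 1.684]
wrist_force: [0.2, -0.9, -0.4]
grip_width: 0.691
gripper_force: 32.7
t 6.17 pos [588.9 194.3 130.4] yaw 1.6838 rp [-3.14e+00  1.00e-03] F [ 0.8 -1.1 -0.9] grip 0.6857726402502189 32.73934721946716
at present yaw [0.0004 0.0008 0.0004] after turn [0.0004 0.0008 0.0004] turn -0.0022
```

View pics/w3.png

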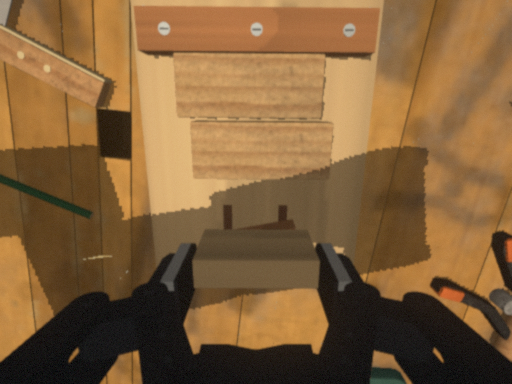

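The wrist view shows the packer held at (255,260) and the near board edge at row ~179, from (195,177) to (331,181). The open joint is at rows 118–121, and the fence face's top edge is at rows ~51–53. I'll get these edges to sub-pixel.

```bash
python3 - <<'E'
from h import *
f=load('w3.npz'); g=cv2.GaussianBlur(cv2.cvtColor(f["image"],cv2.COLOR_BGR2GRAY).astype(float),(0,0),1)
R=cv2.Rodrigues(f["rvec"])[0]; print("cam",-R.T@f["tvec"].ravel())
def line(name,u0,u1,v0,v1,z,sgn):
    us=np.arange(u0,u1,4); gr=np.gradient(cv2.blur(g,(5,1)),axis=0)*sgn
    vs=[]
    for u in us:
        c=gr[v0:v1,u]; i=int(np.argmax(c)); i=min(max(i,1),len(c)-2); a,b,d=c[i-1:i+2]
        vs.append(v0+i+(0.5*(a-d)/(a-2*b+d) if a-2*b+d else 0))
    w=cast(f,np.c_[us,vs],z)[:,:2].astype(np.float32)*1000
    vx,vy,x0,y0=cv2.fitLine(w,cv2.DIST_HUBER,0,.01,.01).ravel(); 
    if vx<0: vx,vy=-vx,-vy
    print(name,"rows",np.round([np.median(vs),vs[0],vs[-1]],1),"pt",np.round([x0,y0],1),"ang",round(float(np.rad2deg(np.arctan2(vy,vx))),2))
line("near edge",205,322,172,188,.034,1)
line("far edge(dark->)",200,320,112,118,.034,-1)
line("near far-edge",200,320,118,126,.034,1)
line("fence top edge",150,365,44,60,.034,-1)
line("fence foot",150,365,48,62,.012,1)
line("packer top front",205,305,255,268,.15,1)
line("packer bottom front",210,300,222,236,.112,1)
for v in range(40,64,2): print(v,f["image"][v,200], end=' ')
print()
for v in range(222,296,3): print(v,f["image"][v,245], end=' ')
E
```

```text
cam [0.58131621 0.26824449 0.27161268]
near edge rows [178.5 178.6 174.8] pt [596.6 214.2] ang 6.45
far edge(dark->) rows [115.8 114.6 116.1] pt [586.8 261.8] ang 5.75
near far-edge rows [122.6 122.2 123. ] pt [581.7 256.1] ang 6.16
fence top edge rows [50.  50.  51.8] pt [582.  306.6] ang 5.97
fence foot rows [53.4 54.6 58.3] pt [572.7 306.9] ang 6.01
packer top front rows [259.8 259.5 260. ] pt [587.6 202.9] ang 6.34
packer bottom front rows [229.2 237.8 232.3] pt [586.4 201.2] ang 8.23
40 [ 70 118 178] 42 [ 70 115 176] 44 [ 68 111 172] 46 [ 67 110 170] 48 [ 67 113 173] 50 [ 55  94 147] 52 [ 58  94 126] 54 [ 96 150 198] 56 [ 88 141 191] 58 [ 87 135 187] 60 [ 94 145 192] 62 [ 94 149 195] 
222 [ 66  92 114] 225 [ 62  88 111] 228 [40 63 86] 231 [47 69 87] 234 [48 71 86] 237 [51 76 91] 240 [53 76 93] 243 [49 73 91] 246 [50 74 89] 249 [50 72 88] 252 [49 70 84] 255 [46 65 82] 258 [51 73 91] 261 [ 59  87 109] 264 [ 62  92 114] 267 [ 62  93 113] 270 [ 63  92 114] 273 [ 61  90 114] 276 [ 64  95 117] 279 [ 64  93 115] 282 [ 64  92 114] 285 [ 63  94 115] 288 [43 68 92] 291 [31 63 87] 294 [ 44  81 114]
```

```bash
python3 nudge.py '[[0.004,0.0004,0.03,0.006],[0.003,0,0.03,0],[0,0,0.02,0],[0,0,0.01,0],[0,0,0.005,0],[0,0,0,0],[0,0,0,0],[0,0,0,0]]'; python3 nudge.py '[[0.001,0,0.0005,0],[0.001,0,0.0005,0],[0,0,0,0],[0,0,0,0]]';python3 -c "
from h import *
todo(.5896,.1948,.033,1.6775)
"
```

```text
time_s: 6.83
tool_pos: [0.5903, 0.2021, 0.0374]
tcp_rot: [3.139, -0.0, 1.679]
wrist_force: [0.2, 0.7, -0.5]
grip_width: 0.695
gripper_force: 32.8
time_s: 7.17
tool_pos: [0.5891, 0.2042, 0.0351]
tcp_rot: [3.141, -0.0, 1.679]
wrist_force: [1.0, 0.2, -0.5]
grip_width: 0.697
gripper_force: 32.8
t 7.17 pos [589.1 204.2  35.1] yaw 1.6795 rp [ 3.141 -0.   ] F [ 1.   0.2 -0.5] grip 0.6967213987253329 32.764434814453125
at present yaw [-0.0094 -0.0006  0.0021] after turn [-0.0094 -0.0005  0.0021] turn 0.002
```

```bash
python3 nudge.py '[[0,0,0.001,0],[0,0,0.0005,0],[0,0,0,0]]'; python3 nudge.py '[[0.0005,0,0,0],[0.0005,0,0,0],[0,0,0,0]]';  python3 nudge.py '[[0.0005,0,0,0],[0.0005,0,0,0],[0,0,0,0]]'
```

```text
time_s: 7.42
tool_pos: [0.589, 0.204, 0.0334]
tcp_rot: [3.142, 0.0, 1.679]
wrist_force: [0.3, 0.2, 2.4]
grip_width: 0.688
gripper_force: 32.8
time_s: 7.67
tool_pos: [0.589, 0.205, 0.0333]
tcp_rot: [3.141, 0.0, 1.679]
wrist_force: [-0.5, 0.0, 0.9]
grip_width: 0.688
gripper_force: 32.9
time_s: 7.92
tool_pos: [0.5889, 0.2061, 0.0334]
tcp_rot: [3.141, -0.0, 1.679]
wrist_force: [-0.1, -0.3, 2.1]
grip_width: 0.692
gripper_force: 32.9
```

```bash
python3 nudge.py '[[0.0005,0,0,0],[0.0003,0,0,0],[0,0,0,0]]'; python3 nudge.py '[[0.0005,0,0,0],[0.0003,0,0,0],[0,0,0,0]]'; python3 -c "
from h import *
todo(.5896,.1948,.033,1.6775)
f=grab('wrist','w4')
"
```

```text
time_s: 8.17
tool_pos: [0.5888, 0.2067, 0.0334]
tcp_rot: [3.141, 0.0, 1.679]
wrist_force: [0.7, -2.2, 2.3]
grip_width: 0.695
gripper_force: 32.9
time_s: 8.42
tool_pos: [0.5887, 0.2075, 0.0333]
tcp_rot: [3.141, 0.0, 1.679]
wrist_force: [-0.0, -1.3, 2.3]
grip_width: 0.691
gripper_force: 33.0
t 8.42 pos [588.7 207.5  33.3] yaw 1.6793 rp [3.141 0.   ] F [-0.  -1.3  2.3] grip 0.6910161638138247 32.95571565628052
at present yaw [-0.0128 -0.0005  0.0003] after turn [-0.0128 -0.0005  0.0003] turn 0.0018
```

```bash
python3 nudge.py '[[0,0,0,0],[0,0,0,0],[0,0,0,0],[0,0,0,0]]' 1.0; python3 nudge.py '[[0,0,-0.02,0],[-0.003,0,-0.03,0],[-0.02,0,-0.03,0],[-0.03,0,-0.02,0],[0,0,0,0],[0,0,0,0],[0,0,0,0]]'; python3 -c "
from h import *
f=grab('wrist','w5'); g=f['image']
todo(.4723,-.086,.13,2.98)
cv2.imwrite('pics/w5z.png',cv2.convertScaleAbs(cv2.resize(g[90:300,170:350],None,fx=2.8,fy=2.8,interpolation=cv2.INTER_CUBIC),alpha=1.5))
"
```

```text
time_s: 8.8
tool_pos: [0.5885, 0.2077, 0.0331]
tcp_rot: [-3.141, -0.0, 1.679]
wrist_force: [0.4, 0.4, 0.0]
grip_width: 0.995
gripper_force: 0.0
time_s: 9.38
tool_pos: [0.5938, 0.155, 0.1327]
tcp_rot: [-3.14, -0.0, 1.679]
wrist_force: [-0.3, 0.5, -0.7]
grip_width: 1.001
gripper_force: 0.0
t 9.43 pos [593.5 155.3 132.1] yaw 1.6794 rp [-3.139 -0.   ] F [ 0.1  0.1 -0. ] grip 0.9954555303058923 0.0
at present yaw [-0.2267 -0.1466  0.0021] after turn [ 0.0808 -0.2576  0.0021] turn -1.3006
```

View pics/w5z.png

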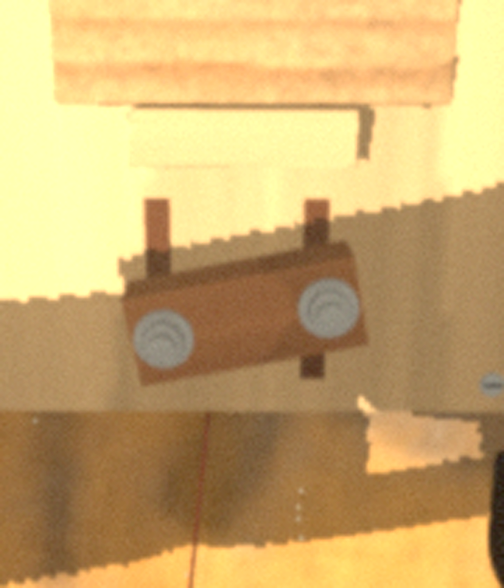

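The packer stands flush along the near board. In the 2.8x zoom (origin (170,90)) its top corners are about (130,107), (360,109), (358,167) and (128,165). The cleat's top face edge runs (127,298)→(353,256), with its foot at (123,285)→(345,242).

```bash
python3 - <<'E'
from h import *
f=load('w5.npz'); a=np.deg2rad(6.1); M=np.array([[np.cos(a),np.sin(a)],[-np.sin(a),np.cos(a)]])
def P(n,p,z):
    w=cast(f,(np.array(p)+.5)/2.8-.5+[170,90],z)[:,:2]*1000; print(n,np.round(w,1).tolist(),"cramp-axes",np.round(w@M.T,1).tolist())
P("packer",[(130,107),(360,109),(358,167),(128,165)],.05)
P("near edge",[(60,102),(450,106)],.034)
P("cleat top",[(127,298),(353,256)],.034); P("cleat foot",[(123,285),(345,242)],.012)
P("tcp",[(0,0)],0)
print(M@np.array([588.7,207.5]))
# packer B from top + previous wrist frame w2
f2=load('w2.npz'); h=cv2.cvtColor(f2["image"],cv2.COLOR_BGR2HSV)
g=cv2.resize(f2["image"][120:165,240:340],None,fx=6,fy=6,interpolation=cv2.INTER_CUBIC)
cv2.imwrite("pics/w2b.png",cv2.convertScaleAbs(g,alpha=2))
todo(.4723,-.0855,.13,np.deg2rad(171))
E
```

```text
packer [[559.5, 210.7], [618.4, 216.6], [620.1, 201.8], [560.1, 195.8]] cramp-axes [[578.7, 150.0], [637.9, 149.6], [638.1, 134.8], [577.7, 135.1]]
near edge [[538.3, 208.6], [645.2, 219.2]] cramp-axes [[557.5, 150.2], [664.9, 149.4]]
cleat top [[560.6, 154.5], [624.9, 174.3]] cramp-axes [[573.8, 94.0], [639.9, 106.9]]
cleat foot [[556.7, 151.9], [625.2, 173.5]] cramp-axes [[569.6, 91.9], [640.1, 106.1]]
tcp [[512.0, 234.1]] cramp-axes [[533.9, 178.4]]
[607.41654251 143.76746461]
t 9.43 pos [593.5 155.3 132.1] yaw 1.6794 rp [-3.139 -0.   ] F [ 0.1  0.1 -0. ] grip 0.9954555303058923 0.0
at present yaw [-0.2262 -0.1466  0.0021] after turn [ 0.082  -0.2568  0.0021] turn -1.3051
```

View pics/w2b.png

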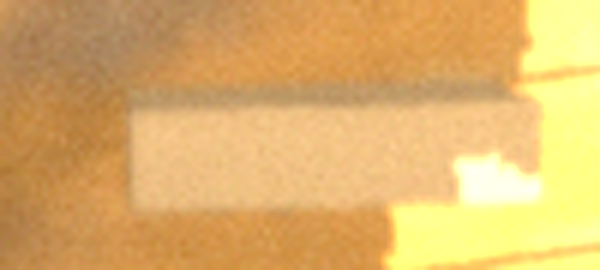

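Packer B's top face in the zoom (6x, origin (240,120)) has corners about (132,107), (537,97), (540,202) and (134,211).

```bash
python3 - <<'E'
from h import *
f=load('w2.npz')
p=cast(f,(np.array([(132,107),(537,97),(540,202),(134,211)])+.5)/6-.5+[240,120],.038)[:,:2]*1000
e=(p[0]+p[3]-p[1]-p[2])/2; a=np.arctan2(e[1],e[0]); print(np.round(p.mean(0),1),np.linalg.norm(e),np.rad2deg(a))
c=p.mean(0)/1000; todo(c[0],c[1],.13,a+np.pi/2)
E
```

```text
[471.6 -85. ] 58.72330129803724 82.5559360227222
t 9.43 pos [593.5 155.3 132.1] yaw 1.6794 rp [-3.139 -0.   ] F [ 0.1  0.1 -0. ] grip 0.9954555303058923 0.0
at present yaw [-0.2257 -0.1472  0.0021] after turn [ 0.0897 -0.254   0.0021] turn -1.3323
```

```bash
python3 nudge.py '[[-0.0282,-0.0184,0,0],[-0.0282,-0.0184,0,0],[-0.0282,-0.0184,0,0],[-0.0282,-0.0184,0,0],[-0.0282,-0.0184,0,0],[-0.0282,-0.0184,0,0],[-0.0282,-0.0184,0,0],[-0.0282,-0.0184,0,0],[0,0,0,-0.121],[0,0,0,-0.121],[0,0,0,-0.121],[0,0,0,-0.121],[0,0,0,-0.121],[0,0,0,-0.121],[0,0,0,-0.121],[0,0,0,-0.121],[0,0,0,-0.121],[0,0,0,-0.121],[0,0,0,-0.121],[0,0,0,0]]';  python3 -c "
from h import *
todo(.4716,-.0852,.02,3.012)
"
```

```text
time_s: 11.1
tool_pos: [0.472, -0.0843, 0.1321]
tcp_rot: [3.141, -0.003, 3.013]
wrist_force: [0.3, -1.4, -0.8]
grip_width: 1.0
gripper_force: 0.0
t 11.1 pos [472.  -84.3 132.1] yaw 3.0135 rp [ 3.141e+00 -3.000e-03] F [ 0.3 -1.4 -0.8] grip 1.0003056961065193 0.0
at present yaw [ 0.0003 -0.0009  0.1121] after turn [ 0.0003 -0.0009  0.1121] turn 0.0015
```

```bash
python3 nudge.py '[[0.0003,-0.0009,0.03,0],[0,0,0.03,0],[0,0,0.025,0],[0,0,0.015,0],[0,0,0.008,0],[0,0,0.003,0],[0,0,0,0],[0,0,0,0],[0,0,0,0]]';python3 nudge.py '[[0,0,0,0],[0,0,0,0],[0,0,0,0],[0,0,0,0],[0,0,0,0],[0,0,0,0]]' 0.6 30;  python3 -c "
from h import *
todo(.4327,-.0494,.020,-.178)"
```

```text
time_s: 11.85
tool_pos: [0.4729, -0.0863, 0.0232]
tcp_rot: [-3.141, 0.002, 3.01]
wrist_force: [0.2, 0.2, -0.7]
grip_width: 1.003
gripper_force: 0.0
time_s: 12.35
tool_pos: [0.4726, -0.0863, 0.0232]
tcp_rot: [-3.141, 0.002, 3.01]
wrist_force: [-0.9, -0.3, 6.0]
grip_width: 0.693
gripper_force: 32.0
t 12.35 pos [472.6 -86.3  23.2] yaw 3.01 rp [-3.141e+00  2.000e-03] F [-0.9 -0.3  6. ] grip 0.6930293449272733 31.973955631256104
at present yaw [0.0443 0.0314 0.0032] after turn [-0.0458 -0.0293  0.0032] turn -3.0951
```

```bash
python3 nudge.py '[[0,0,-0.02,0],[0,0,-0.03,0],[0,0,-0.03,0.121],[0,0,-0.02,0.121],[0,0,0,0.121],[0,0,0,0.121],[0,0,0,0.121],[0,0,0,0.121],[0,0,0,0.121],[0,0,0,0.121],[0,0,0,0.121],[0,0,0,0.121],[0,0,0,0.121],[0,0,0,0],[0,0,0,0]]'; python3 -c "
from h import *
todo(.5908,.1873,.123,1.679)"
```

```text
time_s: 13.6
tool_pos: [0.472, -0.0862, 0.1224]
tcp_rot: [3.141, 0.0, 1.682]
wrist_force: [0.6, 0.1, -0.3]
grip_width: 0.692
gripper_force: 33.1
t 13.6 pos [472.  -86.2 122.4] yaw 1.6822 rp [3.141 0.   ] F [ 0.6  0.1 -0.3] grip 0.6915092417218612 33.071821331977844
at present yaw [ 0.2586  0.1485 -0.0006] after turn [ 0.259   0.1477 -0.0006] turn 0.0032
```

```bash
python3 nudge.py '[[0.0259,0.0148,0,0.003],[0.0259,0.0148,0,0],[0.0259,0.0148,0,0],[0.0259,0.0148,0,0],[0.0259,0.0148,0,0],[0.0259,0.0148,0,0],[0.0259,0.0148,0,0],[0.0259,0.0148,0,0],[0.0259,0.0148,0,0],[0.0259,0.0148,0,0],[0,0,0,0],[0,0,0,0],[0,0,0,0],[0,0,0,0]]'; python3 -c "
from h import *
f=grab('wrist','w6')
todo(.5908,.1873,.0365,1.679)
"
```

```text
time_s: 14.77
tool_pos: [0.5913, 0.1859, 0.1222]
tcp_rot: [-3.141, 0.001, 1.676]
wrist_force: [-0.3, 0.0, 0.3]
grip_width: 0.686
gripper_force: 33.1
t 14.82 pos [591.4 185.8 122.3] yaw 1.6758 rp [-3.141  0.   ] F [ 0.1  0.1 -0.8] grip 0.6878243213171034 33.06571662425995
at present yaw [ 0.0015 -0.0004  0.0858] after turn [ 0.0015 -0.0004  0.0858] turn -0.0032
```

```bash
python3 nudge.py '[[0,-0.0004,0.03,-0.003],[0,0,0.03,0],[0,0,0.015,0],[0,0,0.0075,0],[0,0,0.003,0],[0,0,0,0],[0,0,0,0]]'; python3 nudge.py '[[0,0,0.001,0],[0,0,0.0005,0],[0,0,0,0]]'; python3 -c "
from h import *
todo(.5908,.1873,.0365,1.679)
"
```

```text
time_s: 15.4
tool_pos: [0.5924, 0.1869, 0.038]
tcp_rot: [3.139, -0.0, 1.679]
wrist_force: [-0.3, -0.3, 0.4]
grip_width: 0.692
gripper_force: 33.1
time_s: 15.65
tool_pos: [0.5918, 0.1871, 0.036]
tcp_rot: [3.14, -0.0, 1.679]
wrist_force: [-0.4, 0.5, -1.0]
grip_width: 0.694
gripper_force: 33.1
t 15.65 pos [591.8 187.1  36. ] yaw 1.6794 rp [ 3.14 -0.  ] F [-0.4  0.5 -1. ] grip 0.6940349255688159 33.07887375354767
at present yaw [ 0.0003 -0.001  -0.0005] after turn [ 0.0003 -0.001  -0.0005] turn 0.0004
```

```bash
python3 nudge.py '[[0,-0.001,0.0007,0],[0,0,0.0005,0],[0,0,0,0]]'; python3 nudge.py '[[0.001,0,0,0],[0.001,0,0,0],[0,0,0,0]]'; python3 nudge.py '[[0.0005,0,0,0],[0.0005,0,0,0],[0,0,0,0]]'; python3 nudge.py '[[0.0005,0,0,0],[0,0,0,0]]'
```

```text
time_s: 15.9
tool_pos: [0.5911, 0.1871, 0.0353]
tcp_rot: [3.14, -0.0, 1.679]
wrist_force: [0.1, -0.3, 5.0]
grip_width: 0.693
gripper_force: 33.6
time_s: 16.15
tool_pos: [0.591, 0.1886, 0.0353]
tcp_rot: [3.14, 0.001, 1.68]
wrist_force: [0.1, -2.1, 5.5]
grip_width: 0.689
gripper_force: 33.8
time_s: 16.4
tool_pos: [0.5909, 0.1894, 0.0353]
tcp_rot: [3.14, 0.001, 1.68]
wrist_force: [0.8, -3.0, 4.3]
grip_width: 0.694
gripper_force: 33.8
time_s: 16.57
tool_pos: [0.5909, 0.1899, 0.0353]
tcp_rot: [3.14, 0.001, 1.68]
wrist_force: [-0.3, -2.6, 4.8]
grip_width: 0.685
gripper_force: 33.9
```

```bash
python3 nudge.py '[[0,0,-0.0006,0],[0.0005,0,0,0],[0,0,0,0]]'; python3 nudge.py '[[0.0005,0,0,0],[0,0,0,0]]'; python3 nudge.py '[[0.0005,0,0,0],[0,0,0,0]]'; python3 -c "
from h import *
f=grab('wrist','w7')
cv2.imwrite('pics/w7z.png',cv2.convertScaleAbs(cv2.resize(f['image'][130:310,140:370],None,fx=3,fy=3,interpolation=cv2.INTER_CUBIC),alpha=2))"
```

```text
time_s: 16.82
tool_pos: [0.5905, 0.1906, 0.0353]
tcp_rot: [3.14, 0.001, 1.68]
wrist_force: [1.4, -3.6, 5.0]
grip_width: 0.689
gripper_force: 34.1
time_s: 16.98
tool_pos: [0.5905, 0.1909, 0.0353]
tcp_rot: [3.141, 0.001, 1.68]
wrist_force: [0.2, -3.4, 5.9]
grip_width: 0.692
gripper_force: 34.3
time_s: 17.15
tool_pos: [0.5905, 0.191, 0.0353]
tcp_rot: [3.141, 0.002, 1.68]
wrist_force: [0.9, -4.8, 5.0]
grip_width: 0.693
gripper_force: 34.7
```

```bash
python3 nudge.py '[[0,0,0,0],[0,0,0,0],[0,0,0,0],[0,0,0,0]]' 1.0; python3 nudge.py '[[0,0,-0.02,0],[0,0,-0.03,0],[-0.016,0,-0.03,0],[-0.02,0,-0.02,0],[0,0,0,0],[0,0,0,0],[0,0,0,0]]'; python3 -c "
from h import *
f=grab('wrist','w8'); g=f['image']
todo(.43,-.22,.13,.13)
cv2.imwrite('pics/w8z.png',cv2.convertScaleAbs(cv2.resize(g[90:300,170:350],None,fx=2.8,fy=2.8,interpolation=cv2.INTER_CUBIC),alpha=1.5))
"
```

```text
time_s: 17.53
tool_pos: [0.5895, 0.1921, 0.0342]
tcp_rot: [-3.141, -0.0, 1.679]
wrist_force: [-0.4, 0.8, -0.1]
grip_width: 0.999
gripper_force: 0.0
time_s: 18.12
tool_pos: [0.593, 0.1563, 0.1336]
tcp_rot: [-3.14, -0.0, 1.679]
wrist_force: [-0.4, 0.2, -1.3]
grip_width: 1.0
gripper_force: 0.0
t 18.17 pos [592.7 156.5 133.1] yaw 1.6796 rp [-3.139 -0.   ] F [-0.6 -0.6  0. ] grip 1.0000870550090624 0.0
at present yaw [-0.3566 -0.2026  0.0031] after turn [-0.2102  0.3522  0.0031] turn 1.5496
```

View pics/w8z.png

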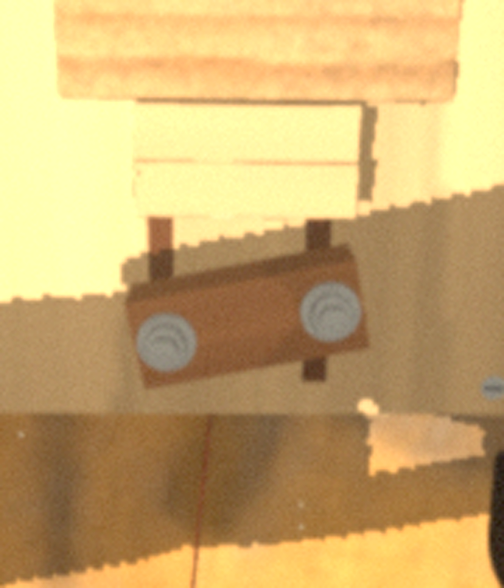

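Both packers stand side by side against the board with only a hairline between them; their near face is at about row 217 in the zoom. Now the wedge.

```bash
python3 nudge.py '[[0,0,0,0.117],[0,0,0,0.117],[0,0,0,0.117],[0,0,0,0.117],[0,0,0,0.117],[0,0,0,0.117],[0,0,0,0.117],[0,0,0,0.117],[0,0,0,0.117],[0,0,0,0.117],[0,0,0,0.117],[0,0,0,0.117],[0,0,0,0.117]]'; python3 nudge.py '[[-0.0187,0.0302,-0.0015,0],[-0.0187,0.0302,-0.0015,0],[-0.0187,0.0302,-0.0015,0],[-0.0187,0.0302,-0.0015,0],[-0.0187,0.0302,-0.0015,0],[-0.0187,0.0302,-0.0015,0],[-0.0187,0.0302,-0.0015,0],[-0.0187,0.0302,-0.0015,0],[-0.0187,0.0302,-0.0015,0],[-0.0187,0.0302,-0.0015,0],[-0.0187,0.0302,-0.0015,0],[-0.0187,0.0302,-0.0015,0],[0,0,0,0],[0,0,0,0],[0,0,0,0],[0,0,0,0]]'; python3 - <<'E'
from h import *
f=grab('wrist','w9'); todo(.4286,-.2373,.15,.162)
g=load('w8.npz'); a=np.deg2rad(6.1); M=np.array([[np.cos(a),np.sin(a)],[-np.sin(a),np.cos(a)]])
w=cast(g,(np.array([(136,217),(360,217),(138,160),(358,161)])+.5)/2.8-.5+[170,90],.05)[:,:2]*1000; print((w@M.T).round(1))
cv2.imwrite('pics/w9b.png',cv2.convertScaleAbs(f['image'],alpha=1.4))
E
```

```text
time_s: 19.25
tool_pos: [0.5928, 0.1568, 0.1327]
tcp_rot: [3.142, 0.004, 0.154]
wrist_force: [0.5, -0.1, 0.1]
grip_width: 1.0
gripper_force: 0.0
time_s: 20.58
tool_pos: [0.4296, -0.2358, 0.152]
tcp_rot: [-3.14, 0.001, 0.16]
wrist_force: [-0.1, 0.7, -0.6]
grip_width: 1.004
gripper_force: 0.0
t 20.63 pos [ 429.7 -235.7  152.2] yaw 0.1604 rp [-3.141e+00  1.000e-03] F [-1.2  0.3 -0.6] grip 0.9974278789546499 0.0
at present yaw [-0.0014  0.0014  0.0022] after turn [-0.0014  0.0014  0.0022] turn -0.0016
[[578.5 122.5]
 [638.5 122.6]
 [579.5 137.7]
 [637.4 137.6]]
```

View pics/w9b.png

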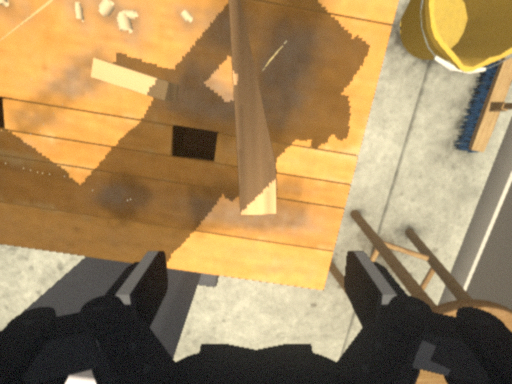

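The wedge points straight up the image: tail end corners (241,215) and (275,213), straight face on the left, thin end near (235,0).

```bash
python3 - <<'E'
from h import *
f=load('w9.npz')
p=cast(f,[(241,215),(276,213.5)],.038)[:,:2]*1000; e=p[0]-p[1]; y=np.arctan2(e[1],e[0])-np.pi/2; print(p.round(1),np.linalg.norm(e),np.rad2deg(y))
y=np.deg2rad(9.3); c=p.mean(0)+17*np.array([np.cos(y),np.sin(y)]); print(c)
g=f["image"]; 
for v in (60,100,140,180,200,209): print(v,[(u,*map(int,g[v,u])) for u in range(226,284,3)])
todo(c[0]/1000,c[1]/1000,.008,y)
E
```

```text
[[ 408.9 -225.8]
 [ 415.3 -256.4]] 31.290239451859044 11.836481986080846
[ 428.91006757 -238.32340693]
60 [(226, 71, 126, 175), (229, 75, 136, 191), (232, 61, 94, 124), (235, 52, 81, 105), (238, 49, 76, 98), (241, 48, 73, 95), (244, 53, 76, 96), (247, 48, 72, 94), (250, 43, 68, 91), (253, 48, 73, 98), (256, 46, 76, 99), (259, 50, 72, 95), (262, 50, 74, 93), (265, 51, 73, 91), (268, 66, 98, 118), (271, 71, 104, 123), (274, 50, 69, 84), (277, 49, 66, 84), (280, 48, 64, 82), (283, 48, 66, 84)]
100 [(226, 85, 118, 151), (229, 80, 114, 145), (232, 72, 101, 129), (235, 59, 87, 112), (238, 55, 81, 105), (241, 52, 78, 100), (244, 53, 79, 102), (247, 52, 79, 103), (250, 54, 76, 101), (253, 55, 79, 101), (256, 56, 81, 104), (259, 58, 85, 107), (262, 46, 69, 88), (265, 44, 63, 83), (268, 47, 68, 86), (271, 44, 62, 84), (274, 44, 65, 86), (277, 46, 71, 90), (280, 45, 66, 84), (283, 48, 68, 88)]
140 [(226, 41, 73, 101), (229, 40, 73, 101), (232, 39, 77, 108), (235, 46, 79, 108), (238, 62, 89, 116), (241, 54, 79, 104), (244, 52, 78, 102), (247, 60, 89, 115), (250, 60, 87, 112), (253, 56, 86, 110),
[... 975 characters left out ...]
2, 109, 152), (280, 53, 104, 150), (283, 58, 106, 155)]
209 [(226, 76, 112, 146), (229, 76, 114, 150), (232, 78, 113, 148), (235, 82, 118, 153), (238, 81, 118, 152), (241, 61, 93, 124), (244, 88, 129, 170), (247, 116, 171, 223), (250, 120, 180, 229), (253, 124, 183, 231), (256, 122, 182, 229), (259, 121, 183, 231), (262, 125, 187, 233), (265, 115, 171, 222), (268, 109, 163, 210), (271, 113, 168, 219), (274, 118, 178, 225), (277, 70, 112, 152), (280, 64, 106, 146), (283, 67, 109, 150)]
t 20.63 pos [ 429.7 -235.7  152.2] yaw 0.1604 rp [-3.141e+00  1.000e-03] F [-1.2  0.3 -0.6] grip 0.9974278789546499 0.0
at present yaw [-0.0012  0.0024  0.1442] after turn [-0.0012  0.0024  0.1442] turn -0.0019
```

```bash
python3 nudge.py '[[-0.001,0.0024,0.03,0],[0,0,0.03,0],[0,0,0.03,0],[0,0,0.025,0],[0,0,0.015,0],[0,0,0.008,0],[0,0,0.004,0],[0,0,0,0],[0,0,0,0],[0,0,0,0]]';python3 nudge.py '[[0,0,0,0],[0,0,0,0],[0,0,0,0],[0,0,0,0],[0,0,0,0],[0,0,0,0],[0,0,0,0],[0,0,0,0]]' 0.2 70;  python3 -c "
from h import *
todo(.4289,-.2383,.008,.162)"
```

```text
time_s: 21.47
tool_pos: [0.4297, -0.24, 0.0118]
tcp_rot: [3.14, -0.002, 0.159]
wrist_force: [-0.6, -0.0, 1.5]
grip_width: 1.0
gripper_force: 0.0
time_s: 22.13
tool_pos: [0.429, -0.24, 0.0114]
tcp_rot: [3.141, -0.001, 0.158]
wrist_force: [-0.4, 0.7, 5.5]
grip_width: 0.381
gripper_force: 68.4
t 22.13 pos [ 429.  -240.    11.4] yaw 0.1582 rp [ 3.141e+00 -1.000e-03] F [-0.4  0.7  5.5] grip 0.3811958604207425 68.43006817158312
at present yaw [ 0.0001 -0.0017  0.0034] after turn [ 0.0001 -0.0017  0.0034] turn -0.0038
```

```bash
python3 nudge.py '[[0,0,-0.02,0],[-0.01,0,-0.03,0],[-0.015,0,-0.03,0],[-0.02,0,-0.03,0.026],[-0.015,0,0,0.026],[0,0,0,0]]'; python3 -c "
from h import *
todo(.4257,.1476,.12,.1065)"
```

```text
time_s: 22.63
tool_pos: [0.3674, -0.2488, 0.1218]
tcp_rot: [3.14, -0.0, 0.104]
wrist_force: [-0.2, 0.7, -1.5]
grip_width: 0.378
gripper_force: 68.3
t 22.63 pos [ 367.4 -248.8  121.8] yaw 0.1042 rp [ 3.14 -0.  ] F [-0.2  0.7 -1.5] grip 0.3780956501519543 68.3452001446858
at present yaw [ 0.0992 -0.3882  0.0018] after turn [ 0.1001 -0.388   0.0018] turn -0.0023
```

```bash
python3 nudge.py '[[0.0035,-0.0298,0,0],[0.0035,-0.0298,0,0],[0.0035,-0.0298,0,0],[0.0035,-0.0298,0,0],[0.0035,-0.0298,0,0],[0.0035,-0.0298,0,0],[0.0035,-0.0298,0,0],[0.0035,-0.0298,0,0],[0.0035,-0.0298,0,0],[0.0035,-0.0298,0,0],[0.0035,-0.0298,0,0],[0.0035,-0.0298,0,0],[0.0035,-0.0298,0,0],[0.018,0,0,0],[0.018,0,0,0],[0.0175,0,0,-0.002],[0,0,0,0],[0,0,0,0],[0,0,0,0]]'; python3 -c "
from h import *
todo(.4257,.1476,.0265,.1065);f=grab('wrist','w10')"
```

```text
time_s: 24.22
tool_pos: [0.4254, 0.1467, 0.1195]
tcp_rot: [3.141, 0.004, 0.108]
wrist_force: [-0.7, 0.3, -1.5]
grip_width: 0.377
gripper_force: 69.0
t 24.22 pos [425.4 146.7 119.5] yaw 0.1083 rp [3.141 0.004] F [-0.7  0.3 -1.5] grip 0.37688427531118834 69.03051735833287
at present yaw [ 0.0004 -0.0009  0.093 ] after turn [ 0.0004 -0.0009  0.093 ] turn 0.0018
```

```bash
python3 nudge.py '[[0,-0.0009,0.03,0.002],[0,0,0.03,0],[0,0,0.02,0],[0,0,0.009,0],[0,0,0.003,0],[0,0,0,0],[0,0,0,0]]'; python3 -c "
from h import *
todo(.4257,.1476,.0235,.1065)"
```

```text
time_s: 24.85
tool_pos: [0.4273, 0.148, 0.0295]
tcp_rot: [-3.141, -0.002, 0.106]
wrist_force: [0.3, 0.4, -0.7]
grip_width: 0.373
gripper_force: 71.2
t 24.85 pos [427.3 148.   29.5] yaw 0.1063 rp [-3.141e+00 -2.000e-03] F [ 0.3  0.4 -0.7] grip 0.37323916879566554 71.15716695785522
at present yaw [-0.0016  0.0002  0.006 ] after turn [-0.0016  0.0002  0.006 ] turn -0.0002
```

```bash
python3 nudge.py '[[0,0,0.003,0],[0,0,0.0015,0],[0,0,0.0005,0],[0,0,0,0],[0,0,0,0]]';python3 nudge.py '[[0,0,0.0005,0],[0,0,0.0005,0],[0,0,0,0]]'; python3 -c "
from h import *
f=grab('wrist','w11')
R=f['rvec'];a=.1065
todo(.4257,.1476,.0235,.1065)
from rig import env, probe_bus, grab_frame, hand_in
p=np.array(probe_bus.get_state()['tool_pos'])
def pr(x,y,z): 
    w=p*[1,1,0]+[x*np.cos(a)-y*np.sin(a),x*np.sin(a)+y*np.cos(a),z]
    return cv2.projectPoints(w[None],R,f['tvec'],f['intrinsics'],None)[0].ravel()
g=f['image']
for x in (60,90,120,150):
    e=pr(x/1000,.0165,.05); v=int(round(e[1])); u=int(round(e[0])); q=pr(x/1000,.0165-(33-(x-28)/5)/1000,.05)
    print(x,e.round(1),q.round(1),[(k,int(g[v,k].sum())) for k in range(u-14,int(q[0])+14,2)])
"
```

```text
time_s: 25.27
tool_pos: [0.4268, 0.1478, 0.0239]
tcp_rot: [-3.142, -0.0, 0.106]
wrist_force: [0.0, -0.1, -0.9]
grip_width: 0.373
gripper_force: 71.2
time_s: 25.52
tool_pos: [0.4267, 0.1478, 0.0226]
tcp_rot: [3.141, 0.0, 0.106]
wrist_force: [0.2, -0.4, -1.3]
grip_width: 0.377
gripper_force: 71.2
t 25.57 pos [426.7 147.8  22.6] yaw 0.1064 rp [3.141 0.   ] F [ 0.9 -0.2  0. ] grip 0.37066625066096864 71.15777134895325
at present yaw [-0.001   0.0001 -0.0009] after turn [-0.001   0.0001 -0.0009] turn -0.0001
60 [211.3 146.7] [282.6 146.7] [(197, 302), (199, 281), (201, 282), (203, 278), (205, 271), (207, 279), (209, 279), (211, 271), (213, 327), (215, 318), (217, 318), (219, 308), (221, 296), (223, 280), (225, 282), (227, 281), (229, 285), (231, 291), (233, 294), (235, 300), (237, 303), (239, 299), (241, 298), (243, 303), (245, 300), (247, 301), (249, 297), (251, 293), (253, 302), (255, 299), (257, 312), (259, 307), (261, 302), (263, 315), (265, 316), (267, 318), (269, 311), (271, 305), (273, 308), (275, 315), (277, 309), (279, 304), (281, 308), (283, 273), (285, 241), (287, 233), (289, 2
[... 751 characters left out ...]
3), (211, 192), (213, 291), (215, 283), (217, 292), (219, 280), (221, 295), (223, 294), (225, 297), (227, 303), (229, 286), (231, 292), (233, 282), (235, 298), (237, 291), (239, 293), (241, 305), (243, 296), (245, 293), (247, 287), (249, 292), (251, 289), (253, 287), (255, 288), (257, 286), (259, 289), (261, 285)]
150 [ 198.1 -168.6] [ 228.1 -168.6] [(184, 270), (186, 272), (188, 266), (190, 257), (192, 260), (194, 254), (196, 260), (198, 248), (200, 253), (202, 264), (204, 268), (206, 258), (208, 251), (210, 267), (212, 259), (214, 254), (216, 294), (218, 314), (220, 304), (222, 284), (224, 287), (226, 295), (228, 301), (230, 306), (232, 311), (234, 326), (236, 317), (238, 332), (240, 323)]
```

```bash
python3 nudge.py '[[0,0,0.0005,0],[0,0,0.0005,0],[0,0,0,0],[0,0,0,0]]';python3 nudge.py '[[0,0,0.0005,0],[0,0,0.0003,0],[0,0,0,0]]'
```

```text
time_s: 25.9
tool_pos: [0.4267, 0.1478, 0.0216]
tcp_rot: [3.141, 0.0, 0.106]
wrist_force: [-0.1, -0.4, -0.4]
grip_width: 0.374
gripper_force: 71.2
time_s: 26.15
tool_pos: [0.4267, 0.1478, 0.0208]
tcp_rot: [3.141, 0.0, 0.106]
wrist_force: [-0.5, 0.8, -0.6]
grip_width: 0.369
gripper_force: 71.2
```

```bash
python3 nudge.py '[[0,0,0.0005,0],[0,0,0.0003,0],[0,0,0,0]]'; python3 nudge.py '[[0,0,0.0005,0],[0,0,0.0003,0],[0,0,0,0],[0,0,0,0]]'; python3 -c "
from h import *
todo(.4257,.1476,.0235,.1065)
from rig import env, probe_bus, grab_frame, hand_in; print(probe_bus.get_state()['ft_torque'])"
```

```text
time_s: 26.4
tool_pos: [0.4266, 0.1478, 0.02]
tcp_rot: [3.141, 0.0, 0.106]
wrist_force: [-0.4, -0.5, -0.6]
grip_width: 0.374
gripper_force: 71.2
time_s: 26.73
tool_pos: [0.4267, 0.1478, 0.0194]
tcp_rot: [3.142, -0.0, 0.106]
wrist_force: [-0.7, -0.2, 2.4]
grip_width: 0.373
gripper_force: 71.4
t 26.73 pos [426.7 147.8  19.4] yaw 0.1064 rp [ 3.142 -0.   ] F [-0.7 -0.2  2.4] grip 0.3726190662234773 71.42147541046143
at present yaw [-0.001   0.0001 -0.0041] after turn [-0.001   0.0001 -0.0041] turn -0.0001
[ 0.02940322  0.18030089 -0.0285342 ]
```

```bash
python3 nudge.py '[[0,0,-0.0004,0],[0.005,-0.0005,0,0],[0.008,-0.0005,0,0],[0.008,-0.0005,0,0],[0.008,-0.0005,0,0],[0.008,0,0,0],[0.008,0,0,0],[0,0,0,0],[0,0,0,0]]'; python3 -c "
from h import *
todo(.4257,.1476,.0235,.1065)
from rig import env, probe_bus, grab_frame, hand_in; print(probe_bus.get_state()['ft_torque'])"
```

```text
time_s: 27.48
tool_pos: [0.4715, 0.1543, 0.021]
tcp_rot: [3.141, 0.001, 0.106]
wrist_force: [-5.8, -2.0, 14.3]
grip_width: 0.37
gripper_force: 73.2
t 27.48 pos [471.5 154.3  21. ] yaw 0.1061 rp [3.141e+00 1.000e-03] F [-5.8 -2.  14.3] grip 0.3703475529539274 73.23339700698853
at present yaw [-0.0463  0.0018 -0.0025] after turn [-0.0463  0.0018 -0.0025] turn -0.0004
[-0.39913483  0.72078554 -0.09732287]
```

```bash
python3 nudge.py '[[0,0,-0.001,0],[0,0,-0.0005,0],[0,0,0,0],[0,0,0,0]]'; python3 nudge.py '[[0,0,-0.0005,0],[0,0,-0.0005,0],[0,0,0,0],[0,0,0,0]]'; python3 -c "
from rig import env, probe_bus, grab_frame, hand_in; print(probe_bus.get_state()['ft_torque'])"
```

```text
time_s: 27.82
tool_pos: [0.4722, 0.1548, 0.0212]
tcp_rot: [-3.142, -0.001, 0.106]
wrist_force: [-0.3, 0.6, 1.0]
grip_width: 0.371
gripper_force: 71.4
time_s: 28.15
tool_pos: [0.4711, 0.1545, 0.022]
tcp_rot: [3.141, 0.0, 0.106]
wrist_force: [1.0, -0.2, -1.0]
grip_width: 0.376
gripper_force: 71.4
[-0.06285344  0.08004793 -0.01002452]
```

```bash
python3 nudge.py '[[0.007,0,-0.0005,0],[0.007,0,-0.0005,0],[0.007,0,-0.0005,0],[0.006,0,-0.0005,0],[0,0,0,0],[0,0,0,0]]'; python3 -c "
from h import *
todo(.4257,.1476,.0235,.1065)
from rig import env, probe_bus, grab_frame, hand_in; print(probe_bus.get_state()['ft_torque'])"
```

```text
time_s: 28.65
tool_pos: [0.4988, 0.1577, 0.0242]
tcp_rot: [-3.141, -0.001, 0.106]
wrist_force: [1.2, 1.1, -0.4]
grip_width: 0.373
gripper_force: 71.1
t 28.65 pos [498.8 157.7  24.2] yaw 0.1063 rp [-3.141e+00 -1.000e-03] F [ 1.2  1.1 -0.4] grip 0.3726125805976274 71.12415790557861
at present yaw [-0.0737  0.0023  0.0007] after turn [-0.0737  0.0023  0.0007] turn -0.0002
[ 0.20110682 -0.0385575   0.09970472]
```

```bash
python3 nudge.py '[[0,0,0,0],[0,0,0,0],[0,0,0,0],[0,0,0,0],[0,0,0,0]]' 0.6; python3 -c "
from h import *
todo(.4257,.1476,.0235,.1065);f=grab('wrist','w12')"; python3 nudge.py '[[0,0,0,0],[0,0,0,0],[0,0,0,0],[0,0,0,0],[0,0,0,0]]' 0.2 50;python3 nudge.py '[[0,0,0,0]]';  python3 -c "
from h import *
f=grab('wrist','w13')
R=f['rvec'];a=.1065
todo(.4257,.1476,.0235,.1065)
from rig import env, probe_bus, grab_frame, hand_in
s=probe_bus.get_state();print(s['ft_torque']); p=np.array(s['tool_pos'])
def pr(x,y,z): 
    w=p*[1,1,0]+[x*np.cos(a)-y*np.sin(a),x*np.sin(a)+y*np.cos(a),z]
    return cv2.projectPoints(w[None],R,f['tvec'],f['intrinsics'],None)[0].ravel()
g=f['image']
for x in (50,65,80):
    e=pr(x/1000,.0165,.05); v=int(round(e[1])); u=int(round(e[0])); q=pr(x/1000,.0165-(33-(x-28)/5)/1000,.05)
    print(x,e.round(1),q.round(1),[(k,int(g[v,k].sum())) for k in list(range(u-12,u+12,2))+list(range(int(q[0])-12,int(q[0])+12,2))])
"
```

```text
time_s: 29.07
tool_pos: [0.498, 0.1573, 0.0243]
tcp_rot: [3.141, -0.0, 0.106]
wrist_force: [-1.0, -1.0, -0.1]
grip_width: 0.603
gripper_force: 0.0
t 29.07 pos [498.  157.3  24.3] yaw 0.1062 rp [ 3.141 -0.   ] F [-1.  -1.  -0.1] grip 0.6033988580636453 0.0
at present yaw [-0.0729  0.002   0.0008] after turn [-0.0729  0.002   0.0008] turn -0.0003
time_s: 29.53
tool_pos: [0.4982, 0.1575, 0.0244]
tcp_rot: [3.142, -0.0, 0.106]
wrist_force: [-0.1, -0.2, 4.1]
grip_width: 0.376
gripper_force: 50.1
time_s: 29.62
tool_pos: [0.4982, 0.1575, 0.0244]
tcp_rot: [3.142, -0.0, 0.106]
wrist_force: [-0.7, -0.6, 3.5]
grip_width: 0.379
gripper_force: 50.1
t 29.67 pos [498.2 157.5  24.4] yaw 0.1063 rp [ 3.142 -0.   ] F [-0.6 -0.7  4.1] grip 0.3766885610552688 50.10864794254303
at present yaw [-0.0732  0.0021  0.0009] after turn [-0.0732  0.0021  0.0009] turn -0.0002
[-0.05567995  0.13214302 -0.02081647]
50 [213.1 171.9] [286.7 171.9] [(201, 358), (203, 355), (205, 357), (207, 363), (209, 356), (211, 352), (213, 315), (215, 301), (217, 303), (219, 300), (221, 286), (223, 282), (274, 296), (276, 305), (278, 301), (280, 296), (282, 298), (284, 299), (286, 299), (288, 334), (290, 355), (292, 346), (294, 349), (296, 357)]
65 [211.5 132.5] [279.9 132.6] [(199, 355), (201, 350), (203, 349), (205, 353), (207, 345), (209, 353), (211, 322), (213, 280), (215, 309), (217, 301), (219, 295), (221, 276), (267, 292), (269, 298), (271, 294), (273, 292), (275, 294), (277, 288), (279, 290), (281, 253), (283, 249), (285, 251), (287, 246), (289, 245)]
80 [209.7  90.1] [272.5  90.1] [(198, 321), (200, 323), (202, 316), (204, 274), (206, 206), (208, 228), (210, 249), (212, 301), (214, 300), (216, 298), (218, 277), (220, 278), (260, 276), (262, 289), (264, 290), (266, 292), (268, 284), (270, 281), (272, 278), (274, 241), (276, 244), (278, 243), (280, 255), (282, 247)]
```

```bash
python3 nudge.py '[[0,0,-0.0004,0],[0.002,-0.0004,0,0],[0.002,-0.0004,0,0],[0,0,0,0],[0,0,0,0]]';  python3 nudge.py '[[0.002,-0.0004,0,0],[0.002,-0.0004,0,0],[0,0,0,0],[0,0,0,0]]'
```

```text
time_s: 30.08
tool_pos: [0.5025, 0.1588, 0.0244]
tcp_rot: [-3.142, -0.001, 0.106]
wrist_force: [0.3, 0.1, -0.1]
grip_width: 0.377
gripper_force: 49.9
time_s: 30.42
tool_pos: [0.5062, 0.1599, 0.0244]
tcp_rot: [3.141, -0.0, 0.106]
wrist_force: [0.8, 0.1, -1.1]
grip_width: 0.38
gripper_force: 49.7
```

```bash
python3 nudge.py '[[0.002,-0.0004,0.0002,0],[0.002,-0.0004,0,0],[0,0,0,0],[0,0,0,0]]';  python3 nudge.py '[[0.002,-0.0004,0.0002,0],[0.002,-0.0004,0,0],[0,0,0,0],[0,0,0,0]]'
```

```text
time_s: 30.75
tool_pos: [0.5091, 0.1609, 0.0244]
tcp_rot: [3.141, 0.001, 0.106]
wrist_force: [-4.0, -1.3, 5.6]
grip_width: 0.382
gripper_force: 50.3
time_s: 31.08
tool_pos: [0.5099, 0.1613, 0.0244]
tcp_rot: [3.14, 0.008, 0.105]
wrist_force: [-11.0, -4.7, 13.0]
grip_width: 0.379
gripper_force: 51.4
```

```bash
python3 nudge.py '[[0,0,-0.0005,0],[0,0,0,0],[0,0,0,0]]'; python3 -c "
from h import *
f=grab('wrist','w14')
from rig import env, probe_bus, grab_frame, hand_in; print(probe_bus.get_state()['ft_torque'])
g=cv2.GaussianBlur(cv2.cvtColor(f['image'],cv2.COLOR_BGR2GRAY).astype(float),(0,0),.7)
a=.1065
def W(xp,yp): return [xp*np.cos(a)-yp*np.sin(a), xp*np.sin(a)+yp*np.cos(a), 34.]
for xp in (570,590,610):
    ys=np.arange(140,215,1.); P=np.array([W(xp,y) for y in ys])/1000
    uv=cv2.projectPoints(P,f['rvec'],f['tvec'],f['intrinsics'],None)[0][:,0]
    print(xp,uv[0].round(),uv[-1].round(),[(int(y),int(cv2.getRectSubPix(g.astype(np.float32),(1,1),tuple(map(float,q)))[0,0])) for y,q in zip(ys,uv)])
"
```

```text
time_s: 31.33
tool_pos: [0.5099, 0.1613, 0.0244]
tcp_rot: [3.14, 0.008, 0.105]
wrist_force: [-10.0, -4.0, 9.2]
grip_width: 0.373
gripper_force: 50.8
[-0.45365931  1.2358463  -0.37259226]
570 [179. 174.] [ 11. 174.] [(140, 198), (141, 178), (142, 177), (143, 177), (144, 163), (145, 140), (146, 101), (147, 78), (148, 78), (149, 78), (150, 81), (151, 81), (152, 115), (153, 180), (154, 189), (155, 186), (156, 184), (157, 186), (158, 183), (159, 175), (160, 169), (161, 167), (162, 169), (163, 173), (164, 186), (165, 190), (166, 189), (167, 188), (168, 187), (169, 183), (170, 178), (171, 173), (172, 167), (173, 162), (174, 165), (175, 180), (176, 187), (177, 187), (178, 184), (179, 184), (180, 182), (181, 180), (182, 179), (183, 181), (184, 183), (185, 187), (186, 190), (187, 189), (188, 184), (189, 178), (190, 174), (191, 174), (192, 173), (193, 170), (194, 167), (195, 174), (196, 163), (197, 155), (198, 184), (199, 185), (200, 186), (201, 185), (202, 180), (203, 175), (204, 168), (205, 160), (206, 156), (207, 158), (208, 172), (209, 186), (210, 188), (211, 186), (212, 181), (213, 179), (
[... 1168 characters left out ...]
14), (157, 113), (158, 126), (159, 161), (160, 165), (161, 161), (162, 163), (163, 169), (164, 177), (165, 183), (166, 187), (167, 188), (168, 185), (169, 183), (170, 179), (171, 173), (172, 169), (173, 163), (174, 163), (175, 176), (176, 180), (177, 180), (178, 181), (179, 175), (180, 167), (181, 162), (182, 163), (183, 175), (184, 180), (185, 178), (186, 180), (187, 174), (188, 168), (189, 168), (190, 169), (191, 165), (192, 159), (193, 158), (194, 169), (195, 175), (196, 155), (197, 144), (198, 173), (199, 169), (200, 163), (201, 160), (202, 163), (203, 165), (204, 159), (205, 153), (206, 159), (207, 176), (208, 185), (209, 186), (210, 186), (211, 186), (212, 186), (213, 186), (214, 186)]
```

```bash
python3 nudge.py '[[0.001,-0.0002,-0.0005,0],[0.001,-0.0002,-0.0005,0],[0,0,0,0],[0,0,0,0]]'; python3 nudge.py '[[0.001,-0.0002,0,0],[0.001,-0.0002,0,0],[0,0,0,0],[0,0,0,0]]'; cat > m.py <<'E'
from h import *
import sys
from rig import env, probe_bus, grab_frame, hand_in
tag=sys.argv[1]; f=grab('wrist',tag) if len(sys.argv)<3 else load(tag+'.npz')
g=cv2.cvtColor(f['image'],cv2.COLOR_BGR2GRAY).astype(np.float32); a=.1065
# mean profile over x' along cramp y at z=34, 0.25 mm steps
ys=np.arange(148,250,.25); prof=[]
for xp in np.arange(562,(630 if tag!='w3' else 640),2):
    P=np.array([[xp*np.cos(a)-y*np.sin(a), xp*np.sin(a)+y*np.cos(a),34.] for y in ys])/1000
    uv=cv2.projectPoints(P,f['rvec'],f['tvec'],f['intrinsics'],None)[0][:,0].astype(np.float32)
    r=cv2.remap(g,uv[None,:,0],uv[None,:,1],cv2.INTER_LINEAR,borderValue=np.nan)[0]; prof.append(r)
p=np.nanmedian(np.array(prof),0)
for lo,hi in ((150,155),(192,202),(240,248)): print([(float(y),int(v)) for y,v in zip(ys,p) if lo<=y<=hi and v==v][::1])
s=probe_bus.get_state(); print(np.array(s['tool_pos']).round(4),s['wrist_force'].round(1),s['ft_torque'].round(2),s['time_s'])
E
python3 m.py w15; python3 m.py w3 x; python3 m.py w14 x
```

```text
time_s: 31.72
tool_pos: [0.5104, 0.1615, 0.0245]
tcp_rot: [3.14, 0.011, 0.106]
wrist_force: [-12.4, -3.7, 4.9]
grip_width: 0.371
gripper_force: 50.5
time_s: 32.05
tool_pos: [0.5104, 0.1615, 0.0244]
tcp_rot: [3.139, 0.016, 0.107]
wrist_force: [-15.4, -5.8, 9.9]
grip_width: 0.378
gripper_force: 51.0
[(150.0, 113), (150.25, 113), (150.5, 113), (150.75, 113), (151.0, 113), (151.25, 113), (151.5, 113), (151.75, 114), (152.0, 114), (152.25, 114), (152.5, 114), (152.75, 115), (153.0, 115), (153.25, 115), (153.5, 115), (153.75, 115), (154.0, 115), (154.25, 115), (154.5, 115), (154.75, 115), (155.0, 115)]
[(192.0, 167), (192.25, 166), (192.5, 164), (192.75, 162), (193.0, 161), (193.25, 162), (193.5, 165), (193.75, 168), (194.0, 170), (194.25, 173), (194.5, 175), (194.75, 176), (195.0, 178), (195.25, 179), (195.5, 179), (195.75, 176), (196.0, 168), (196.25, 151), (196.5, 134), (196.75, 133), (197.0, 142), (197.25, 161), (197.5, 170), (197.75, 175), (198.0, 176), (198.25, 176), (198.5, 177), (198.75, 177), (199.0, 177), (199.25, 177), (199.5, 178), (199.75, 177), (200.0, 176), (200.25, 176), (2
[... 2053 characters left out ...]
25, 173), (194.5, 175), (194.75, 177), (195.0, 178), (195.25, 179), (195.5, 178), (195.75, 174), (196.0, 163), (196.25, 146), (196.5, 134), (196.75, 135), (197.0, 146), (197.25, 161), (197.5, 171), (197.75, 175), (198.0, 177), (198.25, 177), (198.5, 178), (198.75, 177), (199.0, 177), (199.25, 177), (199.5, 178), (199.75, 177), (200.0, 176), (200.25, 175), (200.5, 174), (200.75, 172), (201.0, 172), (201.25, 171), (201.5, 169), (201.75, 169), (202.0, 167)]
[]
[0.5104 0.1615 0.0244] [-14.9  -5.6   9.5] [-0.57  2.04 -0.07] 32.1m.py:12: RuntimeWarning: All-NaN slice encountered
  p=np.nanmedian(np.array(prof),0)
m.py:12: RuntimeWarning: All-NaN slice encountered
  p=np.nanmedian(np.array(prof),0)
```

```bash
python3 nudge.py '[[0.001,-0.0002,-0.0007,0],[0.0005,0,-0.0005,0],[0,0,0,0],[0,0,0,0],[0,0,0,0],[0,0,0,0]]'; python3 m.py w16 2>/dev/null | sed -n '2p;4p'; python3 nudge.py '[[0,0,0,0],[0,0,0,0],[0,0,0,0],[0,0,0,0],[0,0,0,0],[0,0,0,0]]'
```

```text
time_s: 32.6
tool_pos: [0.5104, 0.1615, 0.0245]
tcp_rot: [3.138, 0.019, 0.106]
wrist_force: [-16.8, -5.0, 4.6]
grip_width: 0.373
gripper_force: 50.4
[(192.0, 167), (192.25, 166), (192.5, 165), (192.75, 163), (193.0, 162), (193.25, 163), (193.5, 164), (193.75, 168), (194.0, 170), (194.25, 173), (194.5, 176), (194.75, 176), (195.0, 178), (195.25, 179), (195.5, 180), (195.75, 176), (196.0, 168), (196.25, 153), (196.5, 137), (196.75, 133), (197.0, 144), (197.25, 160), (197.5, 171), (197.75, 176), (198.0, 177), (198.25, 177), (198.5, 178), (198.75, 178), (199.0, 177), (199.25, 178), (199.5, 177), (199.75, 177), (200.0, 176), (200.25, 174), (200.5, 174), (200.75, 173), (201.0, 173), (201.25, 171), (201.5, 170), (201.75, 169), (202.0, 168)]
[0.5104 0.1615 0.0245] [-16.7  -5.6   4.6] [-0.7   2.17 -0.16] 32.65
time_s: 33.15
tool_pos: [0.5104, 0.1615, 0.0245]
tcp_rot: [3.138, 0.019, 0.106]
wrist_force: [-16.2, -5.1, 3.3]
grip_width: 0.376
gripper_force: 50.4
```

The wedge has stopped moving (x steady at 0.5104 m) while the push rose to about 17 N. The joint now shows as a single thin line, where before there were two edges about 2.5–3 mm apart. I'm handing in while still holding the push.

```bash
python3 -c "
from rig import env, probe_bus, grab_frame, hand_in; print(hand_in())"
```

```text
the job is handed in; nothing more can be done
None
```

I handed the job in at about 33 s with two packers standing against the near board, the wedge still gripped and held home at about 17 N, and the joint showing as closed in the wrist camera; I haven't seen the verdict.

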